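# Unlatch the sample cage and hold its gate wide

### The job

Open the sample cage for a colleague: squeeze the red catch fully in first, then the blue catch, so that both stay in, then swing the gate out by its black post, past the half-way click of its detent, until it stands about square to the front of the cage or wider. The gate wants to fall back, so hold it wide open by the post and finish while still holding it there; leave the vials in the cage and the dropper bottle and petri dish near it standing undisturbed.

Things in the scene. Friction and masses are not known exactly. Their poses are not given: they have to be found in the camera images.
- cage: White barred cage fixed to the worktop, 205 mm wide (y), 80 mm deep (x), roof at 100 mm. Origin: on the worktop under the middle of its front edge. Its x points level from front to back, y to its left (hinge side), z up; the front (-x) faces the robot roughly. The roof's white front strip carries both catches; a detent roller on it, 20 to 45 mm behind the hinge, reaches 12 mm above the roof.
- red_grip (a point): Red squeeze catch on the roof's front edge: point midway between its two upright thumb tabs, 128 mm above the worktop, with the cage's axes. The tabs stand at either side along y, each 22 mm wide (x), 6 mm thick (y), tops at 143 mm; outer faces 40 mm apart when locked, 24 mm when fully in. Pinch both from above, closing along y.
- blue_grip (a point): Blue squeeze catch: the same in blue. The two catches are 78 mm apart along the cage's y; which is left and which is right varies. The roof below the tabs is at 100 mm, the catch's base plate at 104 mm.
- red_catch (a joint): How far each tab of the red catch has been squeezed in, m: 0 locked, 0.008 fully in (hard stop). The two tabs move together; about 3 N of friction in all and no spring, so the catch stays where it is left. Its barbs let go of the gate beyond 0.005.
- blue_catch (a joint): The same for the blue catch.
- gate (a joint): Gate angle, rad: 0 shut, 1.57 square, 1.75 hard stop. The free end swings out to the front, then to the left (clockwise from above). A light spring pulls it shut (0.2 N m when wide). A detent resists from about 0.5 to 0.8 rad (about 0.4 N m, 2 N at the post); let go from wide, the gate falls back to about 1.1 rad. A locked catch keeps it shut.
- hinge_top (a point): A point on the gate's hinge axis, 130 mm above the worktop, with the cage's axes; it does not move with the gate. With the gate shut the post stands 190 mm from it along the cage's -y.
- post_mid (a point): Grip point of the gate's post, on the post's axis 130 mm above the worktop; it moves with the gate. The post is a black upright round bar, 14 mm across, standing on the free end of the gate's top rail (top of rail 100 mm above the worktop), its top at 152 mm.
- gate_post: The black post itself, carried by the gate; origin at its foot, 100 mm above the worktop, a sleeve that turns freely about its own upright axis, so its heading says nothing of the gate's.
- vial_left_mid (a point): Bystander: vial with a white cap, 22 mm across, 50 mm tall, standing inside the cage at the left; its centre.
- vial_right_mid (a point): Bystander: vial with a dark blue cap, 22 mm across, 46 mm tall, standing inside the cage at the right; its centre.
- dropper_mid (a point): Bystander: white dropper bottle with a red cap, 34 mm across, 75 mm tall, on the worktop to the right of the cage; its centre.
- petri_mid (a point): Bystander: flat whitish petri dish, 61 mm across, 16 mm tall, on the worktop behind the cage; its centre.
Things that resemble listed ones, but are neither listed nor needed, are in the scene too. Leave any green look-alike of the part that bears dropper_mid alone.

How it is judged:
On the way, in this order (a step that is already met when the one before it is completed fails the run):
1. the red catch is squeezed in, the blue one still locked and the gate shut (value of joint red_catch above 0.0065 m and value of joint blue_catch below 0.004 m and value of joint gate below 0.15 rad), for 0.2 s.
2. the blue catch is squeezed in too, the gate still shut (value of joint each of red_catch, blue_catch above 0.0065 m and value of joint gate below 0.15 rad), for 0.2 s.
3. the gate is swung past its detent (value of joint gate above 1.2 rad), for 0.1 s.
At the end, for the whole second after the job is handed in: The gate is held still at 1.4 rad or wider by fingers that press on its post with more than 0.5 N, both catches are squeezed in by more than 6.5 of their 8 mm, and each bystander is within 20 mm of its start and upright (within 0.4 rad) (value of joint gate above 1.4 rad and value of joint each of red_catch, blue_catch above 0.0065 m and contact force between the fingers and gate_post above 0.5 N and velocity of joint gate between -0.1 and 0.1 rad/s and not (distance of vial_left_mid from where it was at the start of the episode above 0.02 m or angle between vial_left_mid's own z axis and vertical above 0.4 rad) and not (distance of vial_right_mid from where it was at the start of the episode above 0.02 m or angle between vial_right_mid's own z axis and vertical above 0.4 rad) and not (distance of dropper_mid from where it was at the start of the episode above 0.02 m or angle between dropper_mid's own z axis and vertical above 0.4 rad) and not (distance of petri_mid from where it was at the start of the episode above 0.02 m or angle between petri_mid's own z axis and vertical above 0.4 rad)); the arm keeps its last pose, push and grip.
It fails at once if a vial, the dropper bottle or the petri dish is moved by more than 20 mm or tipped ((distance of vial_left_mid from where it was at the start of the episode above 0.02 m or angle between vial_left_mid's own z axis and vertical above 0.4 rad) or (distance of vial_right_mid from where it was at the start of the episode above 0.02 m or angle between vial_right_mid's own z axis and vertical above 0.4 rad) or (distance of dropper_mid from where it was at the start of the episode above 0.02 m or angle between dropper_mid's own z axis and vertical above 0.4 rad) or (distance of petri_mid from where it was at the start of the episode above 0.02 m or angle between petri_mid's own z axis and vertical above 0.4 rad)).
It also fails if it takes over 61 s, if anything falls off the work surface, if the arm or the gripper's body presses on something with over 40 N, if the wrist force passes 120 N, or if a joint passes its speed limit or range.

### The arm

A 6-joint arm with a two-finger parallel gripper is mounted at the origin on a cart in front of the work surface, level with it; the furniture and walls round the work are solid. World frame = base frame: x ahead of the robot, y to its left, z up, the work surface at z = 0. Lengths are in m, angles in rad, forces in N, time in s.
With the tool pointing down it reaches from about 0.375 to 0.825 m from the base axis. Payload 5.5 kg.
Tool frame: the origin (TCP) lies between the finger pads; the fingertips stand 17 mm ahead of it and the grasp point (between the pads) lies 2 mm behind it; z points along the fingers, y is the line along which they close (so a half turn about z gives the same grasp; the last joint's range is limited). The gripper opens to 85 mm and grips with 20 to 120 N. Pads are 22 mm wide; open, the fingers measure 114 mm over their backs; the gripper's body (76 mm by 85 mm) begins 54 mm behind the grasp point. The pads swing forward as they close: fully open they stand 13 mm farther back than shut.
Start: joints at [1.183, 0.314, -0.047, 1.21, 0, 1.571], TCP at [0.227, 0.555, 0.248] pointing down, gripper open.
Joint ranges: [-2.67, 2.67], [-0.69, 1.73], [-1.03, 1.25], [-2.08, 2.16], [-1.42, 1.45], [-3.14, 3.14]. Speed limits (rad/s): [2.39, 2.39, 3.01, 3.14, 3.14, 3.14].

### API

Orientations are given as a rotation vector (axis times angle).
In Python, from workcell import arm gives the robot as it stands.
- The arm moves only by the tool play_rows, never from a script. Its argument "plan" is a list that holds one entry, the list of rows, each a list of 4 numbers: the shift along the world's x, y, z in mm, then the turn about the world's z in rad. A call has 1 to 12 rows; each row shifts and turns the commanded pose from where the row before left it; what a row does not reach is not made up. A row lasts 1/8 s, in which the tool goes at most 62.5 mm and 10.7 degrees, less where a joint would pass 70% of its speed; a pose out of reach is approached as far as the arm can. A call with a gripper value outside its range is refused whole. "jaw" is the opening, from -1 (shut) to 1 (fully open), set as the call begins (left out, the last holds). The fingers move at their own pace and stop on an object; "newtons" is the grip in N (left out, the last holds). Time passes only in rows, so rows that do not move let the fingers close. It gives the time, the measured TCP pose, the force, the opening and the grip force at its end, in the units of the state.
- arm.get_obs(): the state, without advancing time (a new reading comes with each control period).
- arm.camera(name): name is "scene" or "top" or "wrist"; returns the picture (384x512x3 uint8, red, green, blue); there is no depth.
- arm.camera_model(name): a dict with "K" (3x3 intrinsics, pixels), "k1" (the pictures are not rectified: a ray, as slopes to the right and down, at radius r is drawn at 1 + k1 r^2 times it, then the intrinsics apply), "origin" and "attitude" of the camera in the world. Camera axes: x right, y up, looking along -z (the intrinsics and any distortion apply to the point x, -y, -z); pixel columns grow to the right and rows downward; lengths in m; the calibration is good to about 2 mm. A picture is of the moment at which its call begins: read the wrist's pose just before it. camera_model takes no time and is no camera call; for the wrist camera it gives the pose at the moment of the call.
- arm.finish_job(): hands the job in; it is judged then, once.
The state is a dict: "clock": time; "q": joint angles; "joint_velocities": joint speeds; "tau": joint torques, N m; "position": TCP position; "tool_rot": TCP orientation; "ft_force": force on the tool from outside, world axes, zero at the start; "moment": the same for the moment, N m; "width": finger opening in m; "gripper_force": force on a finger pad.
Only numpy, scipy, OpenCV 4.12 (cv2) and the standard library are available. Lean on these libraries where they do the work, as an engineer would, in place of code of your own. Each camera call takes 0.05 s, during which the arm holds its last target. There are 200 camera calls.

## Working session

There is one attempt and no reset: what is moved stays moved. The work goes in short steps, Python scripts to look and compute and a tool call to move; the robot and the scene stay as the last step left them, time stands still between calls to the robot, and variables do not carry over. Pictures are saved under pics/ and viewed, at most 10 in all, crops included, and the job is handed in when it is done.

Besides the shell and the picture viewer there is one more tool, called after "Emit:" by a JSON object that holds its "fn" and its "kwargs". play_rows: Moves the arm, as the interface text tells. Its arguments: {"type":"object","properties":{"plan":{"type":"array","items":{"type":"array","items":{"type":"array","items":{"type":"number"}}}},"jaw":{"type":"number"},"newtons":{"type":"number"}},"required":["plan"]}

```bash
mkdir -p pics; ls; cat > h.py <<'E'
import numpy as np, cv2
from workcell import arm
def ray(m,u,v):
    K=np.array(m["K"]);d=np.array([(u-K[0,2])/K[0,0],(v-K[1,2])/K[1,1]])
    s=d.copy()
    for _ in range(20): s=d/(1+m["k1"]*(s@s))
    A=np.array(m["attitude"],float)
    if A.shape!=(3,3):
        from scipy.spatial.transform import Rotation as R
        A=(R.from_rotvec(A) if A.size==3 else R.from_quat(A)).as_matrix()
    return np.array(m["origin"]),A@np.array([s[0],-s[1],-1])
def onz(m,u,v,z):
    o,d=ray(m,u,v); return o+d*(z-o[2])/d[2]
def snap(name,f):
    m=arm.camera_model(name); im=arm.camera(name); cv2.imwrite(f,im[:,:,::-1]); return m,im
E
python3 - <<'E'
from h import *
for n in ("top","scene"):
    m,im=snap(n,f"pics/{n}0.png"); print(n,m)
print(arm.get_obs())
a=cv2.imread("pics/top0.png")
E
```

```text
pics
top {'K': array([[402.13430796,   0.        , 253.29057809],
       [  0.        , 402.13430796, 188.55584517],
       [  0.        ,   0.        ,   1.        ]]), 'k1': -0.07765629963425098, 'origin': array([0.56946227, 0.10082426, 1.11813897]), 'attitude': array([ 0.05072111, -0.07005915, -1.59926431])}
scene {'K': array([[452.74504681,   0.        , 250.90601458],
       [  0.        , 452.74504681, 196.25226954],
       [  0.        ,   0.        ,   1.        ]]), 'k1': -0.1207727363106377, 'origin': array([ 0.01889309, -0.22176268,  0.63872538]), 'attitude': array([ 0.8374646 , -0.51513316, -1.05988886])}
{'clock': 0.1, 'q': array([ 1.18300106e+00,  3.14181701e-01, -4.79852988e-02,  1.21017671e+00,
       -2.96994637e-05,  1.57078405e+00]), 'joint_velocities': array([-0.00048867, -0.00346995,  0.00212024, -0.00070253,  0.00110751,
       -0.00138097]), 'tau': array([ 1.39665153e-04, -5.40764701e+01,  3.40541339e+01,  1.12031042e-02,
        5.41471456e-05,  4.25246355e-06]), 'position': array([0.22671285, 0.55499115, 0.2475022 ]), 'tool_rot': array([-6.05266624e-01, -3.08246018e+00,  2.39385136e-03]), 'ft_force': array([ 0.11603117,  0.32798977, -0.28796037]), 'moment': array([-0.00844331, -0.00136229,  0.05923812]), 'gripper_force': 0.0, 'width': 0.08526293893839101}
```

View pics/top0.png

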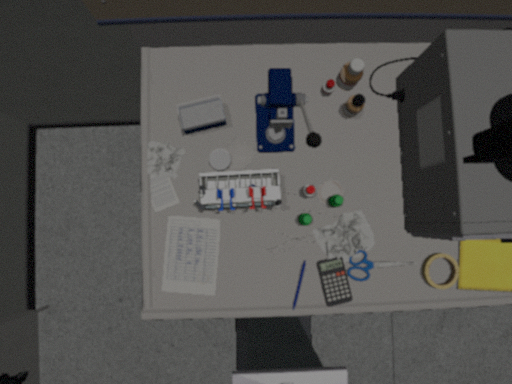

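View pics/scene0.png

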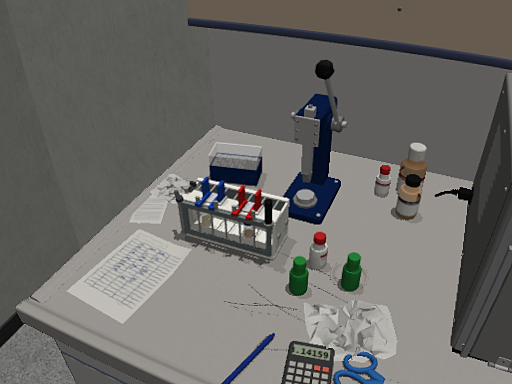

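Top view: the cage is at about (240,190), with the blue catch tabs near (220,200) and (232,200) and the red ones near (252,197) and (263,197). The dropper is at (310,190), with a green look-alike at (336,200) and another at (306,218). The petri dish is at (220,158). The scene view shows the black post at (268,212) on the cage's right and the hinge on the left.

Possible mix-ups:
- **Red catch:** dropper cap (310,190) and the far red-capped bottle (328,87).
- **Blue catch:** press (275,110) and pen (299,284).
- **Post:** press knob (314,140).

I choose the tabs and post on the cage itself.

```bash
python3 - <<'E'
from h import *
from scipy.spatial.transform import Rotation as R
M={}
crops=[]
for n,(x0,y0,x1,y1) in (("top",(190,160,330,230)),("scene",(165,170,305,265))):
    im=cv2.imread(f"pics/{n}0.png"); m=arm.camera_model(n); 
    crops.append(cv2.resize(im[y0:y1,x0:x1],None,fx=4,fy=4,interpolation=cv2.INTER_CUBIC))
    hsv=cv2.cvtColor(im,cv2.COLOR_BGR2HSV).astype(int);h,s,v=hsv[...,0],hsv[...,1],hsv[...,2]
    for c,k in (("red",((h<8)|(h>172))&(s>130)&(v>70)),("blue",(abs(h-112)<12)&(s>120)&(v>60))):
        mm=np.zeros(h.shape,np.uint8);mm[y0:y1,x0:x1]=k[y0:y1,x0:x1]
        N,L,S,C=cv2.connectedComponentsWithStats(mm)
        for i in range(1,N):
            if S[i][4]>5:
                ys,xs=np.where(L==i);t=ys.argmin()
                print(n,c,S[i],C[i].round(1),"z.128:",onz(m,*C[i],.128).round(3),"toprow",xs[ys==ys.min()].mean(),ys.min())
cv2.imwrite("pics/crop1.png",np.vstack([np.pad(c,((0,0),(0,560-c.shape[1]),(0,0))) for c in crops])[:600] if 0 else crops[0]);cv2.imwrite("pics/crop2.png",crops[1])
v=np.vstack(crops); print(v.shape); cv2.imwrite("pics/crop.png",cv2.resize(v,None,fx=.9,fy=.9))
E
```

```text
top red [262 187   3   9  23] [263. 191.] z.128: [0.639 0.064 0.128] toprow 263.0 187
top red [306 186   9   8  51] [310.1 189.3] z.128: [ 0.639 -0.053  0.128] toprow 310.5 186
top red [249 188   4   9  29] [250.6 191.9] z.128: [0.637 0.095 0.128] toprow 249.5 188
top red [250 201   5   8  20] [252.4 205.3] z.128: [0.604 0.091 0.128] toprow 252.5 201
top red [261 201   5   7  20] [262.6 204.9] z.128: [0.604 0.066 0.128] toprow 262.0 201
top blue [230 189   4   9  25] [231.5 192.7] z.128: [0.637 0.142 0.128] toprow 231.5 189
top blue [218 190   4   9  31] [219.5 193.9] z.128: [0.635 0.171 0.128] toprow 218.5 190
top blue [219 203   5   8  22] [221.1 207. ] z.128: [0.602 0.168 0.128] toprow 221.5 203
top blue [230 202   5   8  22] [231.2 206.1] z.128: [0.603 0.143 0.128] toprow 230.5 202
scene red [231 184  17  33 190] [240.  200.5] z.128: [0.621 0.088 0.128] toprow 243.0 184
scene red [245 189  17  32 167] [254.7 204.4] z.128: [0.621 0.058 0.128] toprow 259.5 189
scene blue [286 173  19  42 287] [296.1 194.9] z.128: [ 0.679 -0.002  0.128] toprow 300.0 173
scene blue [194 177  18  31 187] [203.7 192. ] z.128: [0.618 0.165 0.128] toprow 207.0 177
scene blue [214 180  11  22 123] [219.9 190.2] z.128: [0.635 0.139 0.128] toprow 222.0 180
scene blue [208 202   6   9  37] [210.9 206.6] z.128: [0.583 0.13  0.128] toprow 212.5 202
(660, 560, 3)
```

View pics/crop.png

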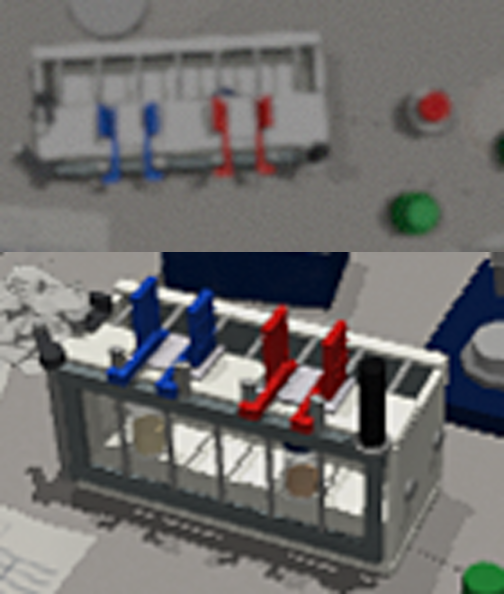

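The crop confirms the choice: red catch on the right beside the black post, blue catch on the left toward the hinge. The two midpoints are 77 mm apart (78 mm given) and the cage yaw is about +0.03. I'll go above red.

Emit:
{"fn": "play_rows", "kwargs": {"plan": [[[37, -43, 0, 0.04], [37, -43, 0, 0.04], [37, -43, 0, 0.04], [37, -43, 0, 0.04], [37, -43, 0, 0.04], [37, -43, 0, 0.04], [37, -43, 0, 0.04], [37, -43, 0, 0.04], [37, -43, 0, 0.04], [37, -43, 0, 0.04], [37, -43, 0, 0.02], [0, 0, 0, 0]]], "jaw": 0.3, "newtons": 30}}

```text
clock: 1.6
position: [0.6356, 0.0791, 0.2471]
tool_rot: [0.043, -3.141, 0.001]
ft_force: [-0.6, 0.1, 0.2]
width: 0.0561
gripper_force: 0.0
```

```bash
python3 - <<'E'
from h import *
from scipy.spatial.transform import Rotation as R
o=arm.get_obs(); print(o["position"],R.from_rotvec(o["tool_rot"]).as_matrix().round(3),o["width"],o["clock"])
m,im=snap("wrist","pics/w1.png")
print(m["origin"])
h,s,v=[c.astype(int) for c in cv2.split(cv2.cvtColor(im,cv2.COLOR_RGB2HSV))]
for c,k in (("red",((h<8)|(h>172))&(s>130)&(v>70)),("blue",(abs(h-112)<12)&(s>120)&(v>60))):
    N,L,S,C=cv2.connectedComponentsWithStats(k.astype(np.uint8))
    for i in range(1,N):
        if S[i][4]>60: print(c,S[i],C[i].round(1),onz(m,*C[i],.143).round(4))
E
```

```text
[0.63557464 0.07912741 0.24706745] [[-1.    -0.027 -0.001]
 [-0.027  1.    -0.001]
 [ 0.001 -0.001 -1.   ]] 0.056069967210262014 1.6
[0.55830032 0.07606454 0.37226539]
red [230 145  14  67 522] [237.3 179.5] [0.6219 0.0631 0.143 ]
red [263 145  15  67 508] [269.5 179.2] [0.621  0.0898 0.143 ]
red [113 168  24  21 358] [124.5 177.7] [ 0.6229 -0.0302  0.143 ]
blue [314 145  15  67 589] [322.  180.6] [0.621  0.1334 0.143 ]
blue [344 145  25  67 806] [354.8 182. ] [0.6215 0.1607 0.143 ]
blue [ 203  247   44   88 2383] [229.7 288.4] [0.7283 0.0568 0.143 ]
```

View pics/w1.png

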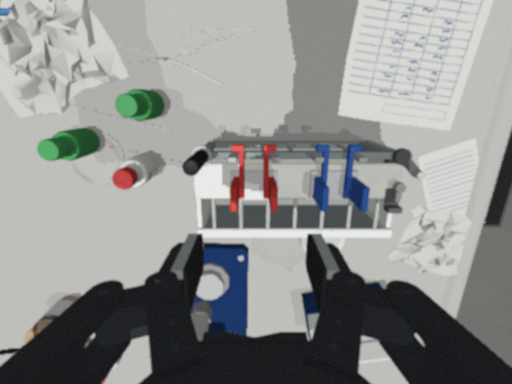

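Wrist view: red tabs at about (237,192) and (272,195), blue at (321,192) and (357,193). Post top is about (190,168), hinge pin top about (418,170), and the dropper cap is at (124,178).

```bash
python3 - <<'E'
from h import *
m=arm.camera_model("wrist"); im=cv2.imread("pics/w1.png")
h,s,v=[c.astype(int) for c in cv2.split(cv2.cvtColor(im,cv2.COLOR_BGR2HSV))]
for c,k in (("red",((h<8)|(h>172))&(s>130)&(v>70)),("blue",(abs(h-112)<12)&(s>120)&(v>60))):
    N,L,S,C=cv2.connectedComponentsWithStats(k.astype(np.uint8))
    for i in range(1,N):
        if S[i][3]==67:
            ys,xs=np.where(L==i); q=(ys>=205)&(ys<=209)
            a,b=xs[q].min(),xs[q].max(); print(c,a,b,[onz(m,u,w,.143).round(4)[:2] for u,w in((a-.5,ys.max()+.5),(b+.5,ys.max()+.5))])
k=(v<50); k[:140]=0;k[185:]=0
N,L,S,C=cv2.connectedComponentsWithStats(k.astype(np.uint8))
for i in range(1,N):
    if S[i][4]>80: print("dark",S[i],C[i].round(1))
for p in ((190,167),): print("posttop",onz(m,*p,.152).round(4))
print("foot",onz(m,205,153,.1).round(4), "hinge", onz(m,417,172,.14).round(4),onz(m,399,156,.1).round(4))
print("dropper cap",onz(m,124.5,177.7,.075))
E
```

```text
red 230 237 [array([0.6493, 0.0584]), array([0.6491, 0.0653])]
red 271 277 [array([0.6483, 0.0937]), array([0.6482, 0.0997])]
blue 318 327 [array([0.6472, 0.1341]), array([0.6469, 0.1426])]
blue 356 366 [array([0.6462, 0.1666]), array([0.6459, 0.176 ])]
dark [497 140  15  45 380] [506.3 167.9]
dark [188 151  20  20 183] [199.1 158.2]
posttop [0.609 0.028 0.152]
foot [0.6071 0.0313 0.1   ] hinge [0.6107 0.214  0.14  ] [0.6048 0.2172 0.1   ]
dropper cap [ 0.64091917 -0.05983782  0.075     ]
```

Emit:
{"fn": "play_rows", "kwargs": {"plan": [[[1, 0, -30, 0], [1, 0, -30, 0], [0, 0, -30, 0], [0, 0, -17, 0], [0, 0, -10, 0], [0, 0, 0, 0]]]}}

```text
clock: 2.4
position: [0.6356, 0.0827, 0.1312]
tool_rot: [0.051, -3.141, 0.0]
ft_force: [0.1, -1.3, 0.5]
width: 0.0556
gripper_force: 0.0
```

Emit:
{"fn": "play_rows", "kwargs": {"plan": [[[0, 0, 0, 0], [0, 0, 0, 0], [0, 0, 0, 0], [0, 0, 0, 0], [0, 0, 0, 0], [0, 0, 0, 0], [0, 0, 0, 0], [0, 0, 0, 0]]], "jaw": -1}}

```text
clock: 3.4
position: [0.637, 0.0784, 0.1335]
tool_rot: [-0.046, 3.138, -0.012]
ft_force: [-1.3, -13.0, 8.4]
width: 0.0222
gripper_force: 30.8
```

Emit:
{"fn": "play_rows", "kwargs": {"plan": [[[0, 0, 0, 0], [0, 0, 0, 0], [0, 0, 0, 0], [0, 0, 20, 0], [0, 0, 40, 0], [0, 10, 10, 0], [0, 30, 0, 0], [0, 35, 0, 0], [0, 0, 0, 0], [0, 0, 0, 0]]], "jaw": 0.3}}

```text
clock: 4.65
position: [0.6355, 0.1576, 0.2006]
tool_rot: [0.052, -3.14, 0.001]
ft_force: [0.2, -0.4, 0.3]
width: 0.0558
gripper_force: 0.0
```

```bash
python3 - <<'E'
from h import *
print(arm.get_obs()["position"])
m,im=snap("wrist","pics/w2.png"); m2,im2=snap("scene","pics/s2.png")
cv2.imwrite("pics/s2c.png",np.vstack([cv2.resize(im,(500,375)),cv2.resize(im2[160:262,160:300],(500,225))])[:,:,::-1])
E
```

```text
[0.6354692  0.15756209 0.20062583]
```

View pics/s2c.png

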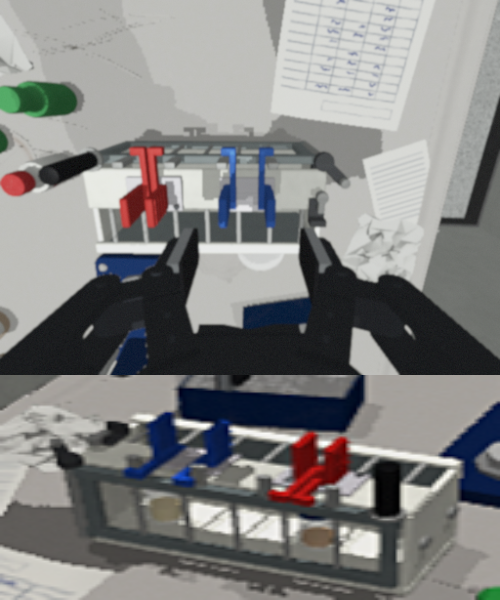

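The red catch's tabs have closed together (145,200 in the upper picture) and the blue tabs sit at (225,205) and (268,205), centred between the fingers. Next I squeeze blue.

Emit:
{"fn": "play_rows", "kwargs": {"plan": [[[0, -2, -30, 0], [0, 0, -25, 0], [0, 0, -10, 0], [0, 0, -5, 0], [0, 0, 0, 0]]]}}

```text
clock: 5.38
position: [0.6363, 0.1553, 0.1318]
tool_rot: [-0.05, 3.141, 0.0]
ft_force: [0.1, -0.7, 0.2]
width: 0.0556
gripper_force: 0.0
```

Emit:
{"fn": "play_rows", "kwargs": {"plan": [[[0, 0, 0, 0], [0, 0, 0, 0], [0, 0, 0, 0], [0, 0, 0, 0], [0, 0, 0, 0], [0, 0, 0, 0], [0, 0, 0, 0], [0, 0, 0, 0]]], "jaw": -1}}

```text
clock: 6.38
position: [0.6367, 0.1561, 0.1329]
tool_rot: [-0.051, 3.139, 0.002]
ft_force: [-1.0, 1.4, 4.9]
width: 0.0222
gripper_force: 31.1
```

Emit:
{"fn": "play_rows", "kwargs": {"plan": [[[0, 0, 0, 0], [0, 0, 0, 0], [0, 0, 0, 0], [0, 0, 20, 0], [0, 0, 40, 0], [-10, -10, 20, 0], [-10, -30, 20, 0], [-10, -30, 0, 0], [0, 0, 0, 0], [0, 0, 0, 0]]], "jaw": 0.3}}

```text
clock: 7.62
position: [0.6055, 0.0853, 0.231]
tool_rot: [0.05, -3.141, -0.0]
ft_force: [0.8, 0.2, 0.1]
width: 0.0554
gripper_force: 0.0
```

```bash
python3 - <<'E'
from h import *
print(arm.get_obs()["position"])
m,im=snap("wrist","pics/w3.png"); m2,im2=snap("scene","pics/s3.png")
cv2.imwrite("pics/s3c.png",np.vstack([cv2.resize(im,(500,375)),cv2.resize(im2[160:262,160:300],(500,225))])[:,:,::-1])
print([onz(m2,u,v,z).round(3) for u,v,z in ((268,200,.152),)])
E
```

```text
[0.60546727 0.08528446 0.23103343]
[array([0.614, 0.029, 0.152])]
```

View pics/s3c.png

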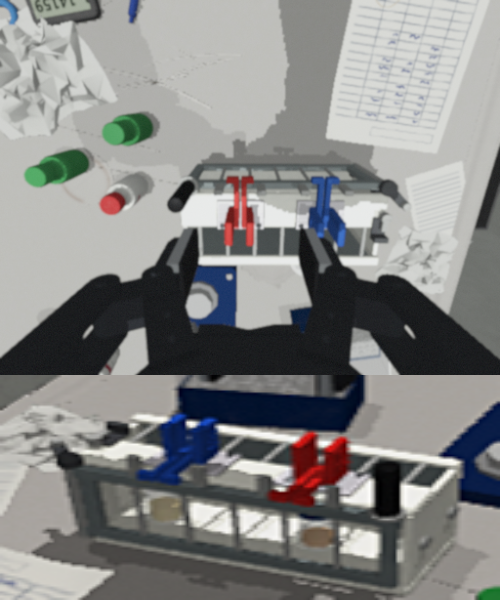

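Both catches are in (tabs closed at (238,225) and (327,220)) and the gate is still shut. The post's measured position is about (0.609, 0.029). I'll grasp it.

Emit:
{"fn": "play_rows", "kwargs": {"plan": [[[3, -28, 0, 0], [0, -28, 0, 0], [0, 0, -30, 0], [0, 0, -30, 0], [0, 0, -25, 0], [0, 0, -14, 0], [0, 0, 0, 0]]], "jaw": 0.2}}

```text
clock: 8.6
position: [0.6106, 0.0302, 0.1347]
tool_rot: [-0.052, 3.137, 0.001]
ft_force: [-3.8, -0.7, 13.1]
width: 0.0513
gripper_force: 6.4
```

Emit:
{"fn": "play_rows", "kwargs": {"plan": [[[0, 0, 0, 0], [0, 0, 0, 0], [0, 0, 0, 0], [0, 0, 0, 0], [0, 0, 0, 0], [0, 0, 0, 0], [0, 0, 0, 0], [0, 0, 0, 0]]], "jaw": -1, "newtons": 50}}

```text
clock: 9.6
position: [0.6115, 0.0276, 0.1353]
tool_rot: [-0.049, 3.135, -0.008]
ft_force: [-1.2, -7.6, 13.0]
width: 0.0127
gripper_force: 48.6
```

```bash
python3 - <<'E'
from h import *
o=arm.get_obs();print(o["position"],o["width"],o["ft_force"])
a=.026;P=lambda t:190*np.array([a*np.cos(t)-np.sin(t),-np.cos(t)-a*np.sin(t)])
T=np.linspace(0,1.62,17);p=np.array([P(t) for t in T]);print(np.c_[T[1:],np.diff(p.round(0),axis=0)].round(2).tolist())
E
```

```text
[0.61154715 0.0276284  0.13527862] 0.012652326708796702 [-1.19965004 -7.56926558 12.97817634]
[[0.1, -19.0, 0.0], [0.2, -19.0, 3.0], [0.3, -19.0, 4.0], [0.4, -18.0, 6.0], [0.51, -18.0, 8.0], [0.61, -16.0, 10.0], [0.71, -16.0, 12.0], [0.81, -14.0, 12.0], [0.91, -13.0, 15.0], [1.01, -12.0, 15.0], [1.11, -9.0, 17.0], [1.22, -8.0, 17.0], [1.32, -7.0, 18.0], [1.42, -4.0, 19.0], [1.52, -2.0, 19.0], [1.62, -1.0, 19.0]]
```

The gripper met something at about 13 N on the way down, possibly the red catch's arm. I'll check the catch before pulling.

```bash
python3 - <<'E'
from h import *
m,im=snap("wrist","pics/w4.png"); m2,im2=snap("scene","pics/s4.png")
cv2.imwrite("pics/s4c.png",np.vstack([cv2.resize(im,(500,375)),cv2.resize(im2[160:262,160:300],(500,225))])[:,:,::-1])
E
```

```text
(no output)
```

View pics/s4c.png

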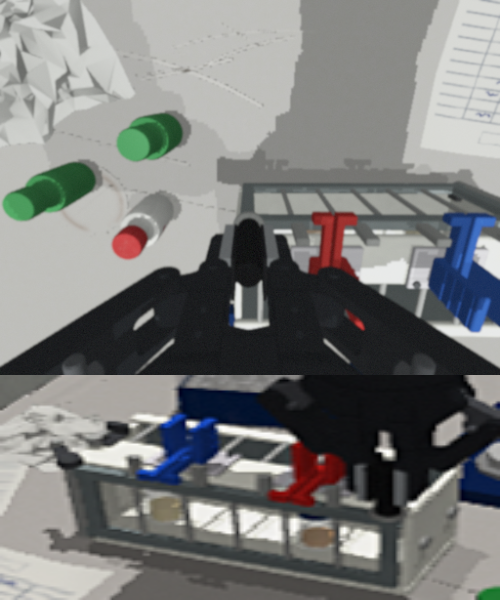

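The post is held at (247,250) in the upper picture. The red and blue catches are still squeezed together at (333,230) and (468,240). I'll lift slightly to relieve the contact, then swing the gate.

Emit:
{"fn": "play_rows", "kwargs": {"plan": [[[0, 0, 5, 0], [0, 0, 0, 0], [-19, 0, 0, 0], [-19, 3, 0, 0], [-19, 4, 0, 0], [-18, 6, 0, 0], [0, 0, 0, 0]]]}}

```text
clock: 10.58
position: [0.5317, 0.0425, 0.1359]
tool_rot: [0.052, -3.137, 0.002]
ft_force: [-1.3, -2.5, -14.7]
width: 0.0126
gripper_force: 49.5
```

Emit:
{"fn": "play_rows", "kwargs": {"plan": [[[-18, 8, -2, 0], [-16, 10, -1, 0], [-16, 12, 0, 0], [-14, 12, 0, 0], [-13, 15, 0, 0], [-12, 15, 0, 0], [-9, 17, 0, 0], [-8, 17, 0, 0], [0, 0, 0, 0]]]}}

```text
clock: 11.7
position: [0.4282, 0.1496, 0.1353]
tool_rot: [-0.054, 3.14, 0.0]
ft_force: [-4.4, -2.2, 7.5]
width: 0.0125
gripper_force: 51.5
```

Emit:
{"fn": "play_rows", "kwargs": {"plan": [[[-7, 18, 0, 0], [-4, 19, 0, 0], [-2, 19, 0, 0], [-1, 19, 0, 0], [0, 0, 0, 0], [0, 0, 0, 0], [0, 0, 0, 0], [0, 0, 0, 0]]]}}

```text
clock: 12.7
position: [0.4156, 0.2237, 0.1353]
tool_rot: [-0.05, 3.138, 0.001]
ft_force: [1.1, -0.3, 6.7]
width: 0.0123
gripper_force: 51.4
```

```bash
python3 - <<'E'
from h import *
o=arm.get_obs();print(o["position"],o["width"],o["ft_force"],o["gripper_force"])
m,im=snap("top","pics/t5.png"); m2,im2=snap("scene","pics/s5.png")
cv2.imwrite("pics/s5c.png",np.vstack([cv2.resize(im[150:290,150:350],(500,350)),cv2.resize(im2[150:280,120:340],(500,250))])[:,:,::-1])
E
```

```text
[0.4156065  0.22369291 0.13532123] 0.012348703675939933 [ 1.0763345  -0.27242333  6.70248724] 51.43860697746277
```

View pics/s5c.png

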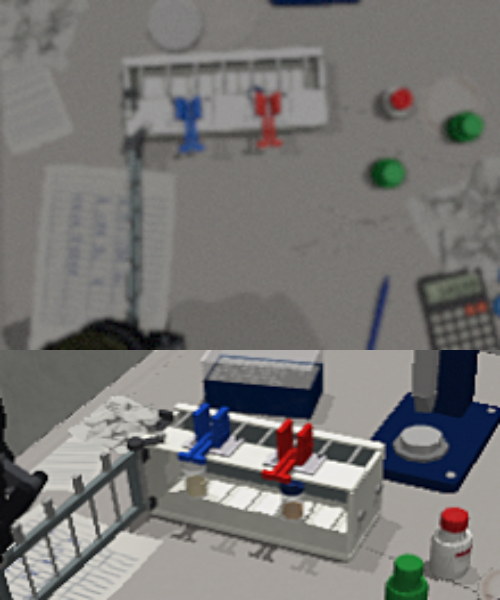

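The gate stands square to the front, held at lower left, and the vials, dropper and petri dish are in place. Before handing in, I'll check numerically that red didn't slip when the finger brushed it, comparing barb bar widths in the wrist pictures.

```bash
python3 - <<'E'
import cv2,numpy as np
for f in ("w3","w4","s3","s5"):
    im=cv2.imread(f"pics/{f}.png");h,s,v=[c.astype(int) for c in cv2.split(cv2.cvtColor(im,cv2.COLOR_BGR2HSV))]
    for c,k in (("red",((h<8)|(h>172))&(s>130)&(v>60)),("blue",(abs(h-112)<12)&(s>120)&(v>50))):
        N,L,S,C=cv2.connectedComponentsWithStats(k.astype(np.uint8))
        for i in range(1,N):
            x,y,w,hh,a=S[i]
            if a<120 or not((f[0]=='w' and x>200 and y<260) or (f[0]=='s' and 180<x<265 and 165<y<215)): continue
            print(f,c,S[i],[(int(np.where(L[r]==i)[0].min()),int(np.where(L[r]==i)[0].max()),int((L[r]==i).sum())) for r in range(y,y+hh,4)][:9])
E
```

```text
w3 red [230 181  15  71 550] [(234, 242, 9), (232, 244, 13), (240, 243, 4), (240, 243, 4), (240, 243, 4), (241, 243, 3), (240, 244, 5), (241, 243, 3), (235, 243, 9)]
w3 red [247 181  13  71 518] [(249, 257, 9), (247, 259, 13), (247, 251, 5), (248, 251, 4), (248, 251, 4), (248, 251, 4), (248, 251, 4), (248, 251, 4), (248, 256, 9)]
w3 blue [ 317  181   37   72 1441] [(338, 342, 5), (319, 347, 29), (325, 339, 15), (325, 338, 14), (325, 337, 13), (325, 337, 13), (325, 337, 13), (324, 336, 13), (318, 338, 21)]
w4 red [ 317  218   49   68 1804] [(321, 360, 36), (319, 365, 47), (321, 364, 44), (329, 363, 31), (330, 351, 22), (330, 350, 21), (329, 350, 22), (329, 350, 22), (329, 349, 21)]
w4 blue [ 440  218   72  121 5370] [(466, 473, 8), (454, 506, 53), (455, 506, 52), (461, 505, 45), (463, 492, 30), (462, 491, 30), (461, 489, 29), (464, 487, 24), (463, 486, 24)]
s3 red [235 186  23  34 376] [(246, 247, 2), (243, 257, 10), (242, 256, 14), (242, 257, 14), (243, 257, 15), (243, 255, 13), (241, 248, 8), (235, 246, 12), (242, 247, 6)]
s3 blue [198 177  23  33 384] [(210, 211, 2), (207, 220, 10), (205, 220, 16), (205, 220, 16), (206, 220, 15), (207, 218, 12), (204, 212, 9), (198, 209, 12), (207, 209, 3)]
s5 red [235 186  23  34 378] [(246, 247, 2), (243, 257, 10), (242, 256, 14), (242, 257, 14), (243, 257, 15), (243, 255, 13), (241, 248, 8), (235, 246, 12), (242, 247, 6)]
s5 blue [198 177  23  33 383] [(210, 211, 2), (207, 220, 10), (205, 220, 16), (205, 220, 16), (206, 220, 15), (207, 218, 12), (204, 211, 8), (199, 209, 11), (208, 209, 2)]
```

The catches are unchanged between the pictures before and after the contact (s3 and s5), so I'm handing in.

```bash
python3 -c "
from workcell import arm
print(arm.finish_job())"
```

```text
the job is handed in; nothing more can be done
None
```

I squeezed the red catch in first, then the blue; the gate stands about square to the cage front, held by its post, and the job is handed in; the last pictures showed the vials, dropper bottle and petri dish standing in place.

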